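# Reset and start a repaired water heater on the test bench

### The arm

A 7-joint arm with a two-finger parallel gripper is mounted at the origin on the work surface. World frame = base frame: x ahead of the robot, y to its left, z up, the work surface at z = 0. Lengths are in mm, angles in rad, forces in N, time in s.
With the tool pointing down it reaches from about 400 to 850 mm from the base axis. Payload 10.4 kg.
Tool frame: the origin (TCP) lies on the centre line of the jaws, within the pads' length; the fingertips stand 11 mm ahead of it and the grasp point (between the pads) lies 8 mm behind it; z points along the fingers, x is the direction in which the jaws open and shut, and the axes are right-handed (so a half turn about z gives the same grasp; the last joint's range is limited). The gripper opens to 85 mm and grips with 20 to 120 N. Pads are 22 mm wide; open, the fingers measure 114 mm over their backs; the gripper's body (76 mm by 85 mm) begins 54 mm behind the grasp point. The pads swing forward as they close: fully open they stand 13 mm farther back than shut.
Start: joints at [-1.273, 0.332, -0.065, 1.46, 0.022, 1.35, -0.088], TCP at [197.066, 593.14, 242.338] pointing down, gripper open.
Joint ranges: [-2.6, 2.6], [-0.5, 2.12], [-1.47, 1.34], [0.16, 2.42], [-1.27, 4.41], [0.06, 2.06], [-2.6, 2.6]. Speed limits (rad/s): [2.22, 2.22, 2.79, 2.79, 3.14, 3.14, 3.14].

### API

Orientations are given as a unit quaternion [w, x, y, z].
In Python, from workcell import robot gives the robot as it stands.
- The arm moves only by the shell command python3 -m creep 'ROWS' [OPENING] [FORCE]. ROWS is JSON, a list of rows, each a list of 6 numbers: the shift along the tool's x, y, z in cm, then the turn, a rotation vector about the tool's x, y, z in rad. In form: [[x, y, z, rx, ry, rz], ...]. A call has 1 to 12 rows; each row shifts and turns the commanded pose from where the row before left it, along the tool's axes as they then stand; what a row does not reach is not made up. A row lasts 1/12 s, in which the tool goes at most 41.7 mm and 7.16 degrees, less where a joint would pass 70% of its speed; a pose out of reach is approached as far as the arm can. A call with a gripper value outside its range is refused whole. OPENING is the opening, from 0 (shut) to 1 (fully open), set as the call begins (- or left out, the last holds). The fingers move at their own pace and stop on an object; FORCE is the grip in N (left out, the last holds). Time passes only in rows, so rows that do not move let the fingers close. It gives the time, the measured TCP pose, the force and the opening at its end, in the units of the state.
- robot.read_state(): the state, without advancing time (a new reading comes with each control period).
- robot.grab_frame(name): name is "scene" or "top" or "wrist"; returns a dict with "frame" (384x512x3 uint8, red, green, blue), "range_z" (384x512 float32, mm along the optical axis (not along the pixel's ray), 0 where there is no reading), "mtx" (3x3 intrinsics, pixels), "R" (3x3) and "t" (3): a world point X has camera coordinates R X + t. Camera axes: x right, y down, z forward; pixel columns grow to the right and rows downward; lengths in mm; the calibration is good to about 2 mm. A picture is of the moment at which its call begins.
- robot.sign_off(): hands the job in, once; it reports no verdict.
The state is a dict: "time_s": time; "qpos": joint angles; "qvel": joint speeds; "joint_efforts": joint torques, N m; "eef_pos": TCP position; "tcp_rot": TCP orientation; "contact_force": force on the tool from outside, world axes, zero at the start; "torque": the same for the moment, N m; "grip_width": finger opening in mm.
Only numpy, scipy, OpenCV 4.12 (cv2) and the standard library are available. Lean on these libraries where they do the work, as an engineer would, in place of code of your own. Each camera call takes 0.05 s, during which the arm holds its last target.

### The job

Bring the repaired water heater back to life with closed fingers, pressing only: first push the popped-out square cut-out button on the oval control unit fully in, then press the raised half of the broad rocker on the test board fully down to switch the mains on, and last press the large round button on the control unit fully down and let it come up again. Keep this order, leave the slim rockers and the small round key as they are, and do not lift, carry or shove the control unit or the other things on the bench.

Things in the scene. Friction and masses are not known exactly. Their poses are not given: they have to be found in the camera images.
- control: The water heater's loose control unit: an ivory oval pad 110 (its x) x 210 (its y) mm, 36 mm high, about 0.85 kg, lying free on the bench. Origin at the centre of its underside, z up. On its top, in a row along its y: the square cut-out button at y = +65 mm, the large round start button in the middle, a small round key at y = -65 mm.
- cutout_top (a point): Centre of the top of the square cut-out reset button, 24 x 24 mm, 47 mm above the bench when popped out. Moves with the button.
- cutout (a joint): Travel of the square cut-out button in m: about 0 popped out (as at the start), 0.007 fully in (still 4 mm proud of the pad). It has no spring, moves against about 4 N of friction and stays where it is left.
- start_top (a point): Centre of the top of the large round start button, 32 mm across, 46 mm above the bench when up. Moves with the button.
- start (a joint): Travel of the round start button in m: 0 up, 0.006 fully down (still 4 mm proud). Sprung: 1.5 N to start, 5 N fully down; it comes back up when let go.
- key_top (a point): Centre of the top of the small round key, 16 mm across, 43 mm above the bench; to be left alone.
- key (a joint): Travel of the small round key in m: 0 up, 0.004 down; sprung.
- board: Fixed flat test board: a cream-topped box 110 (its x) x 250 (its y) mm, 40 mm high. Origin at the centre of its underside. On its top sit four modules side by side along its y, 58 mm apart, in any order: one broad rocker, two slim rockers, and a socket holding a black plug (40 x 34 mm, standing 36 mm above the board).
- mains (a joint): Angle of the broad mains rocker in rad: about 0 off, 0.30 fully on. Hinged across its middle (axis along the board's y); its half towards the board's +x (away from the robot) stands raised when off, and is level, 9 mm above the board's top, when fully on. Friction only: about 4 N at the press point moves it and it stays where it is left.
- mains_press (a point): Press point on the top of the raised half of the broad rocker (40 mm wide along the board's y, 64 mm long along its x), 21 mm from the hinge line and 11 mm from the end. About 55 mm above the bench when off, 49 mm when fully on. Moves with the rocker.
- slim_a_press (a point): The same point on a slim rocker, 16 mm wide, to be left off.
- slim_b_press (a point): The same point on the other slim rocker, 16 mm wide, to be left off.
- valve: Brass valve body, round, 32 mm across, 55 mm high, standing between the two units. Bystander; its origin is at its underside.
- screwdriver: Screwdriver lying behind. Bystander; its origin is at its underside.
- jar: Jar with a steel cap, 66 mm across, 85 mm high, behind. Bystander; its origin is at its underside.
- thermostat: Black thermostat block 45 x 60 x 22 mm with a copper stem, lying behind. Bystander; its origin is at its underside.
- mug: White mug, 76 mm across, 85 mm high, at the right. Bystander; its origin is at its underside. Its handle stands out at +y.
- wrench: Wrench lying behind. Bystander; its origin is at its underside.
- flange: Round steel flange 84 mm across, 34 mm high, at the left. Bystander; its origin is at its underside.
Not all that is in view belongs to the job. Leave any red look-alike of the control alone.

How it is judged:
By the outcome, as a careful person would: the job done as asked, in the order asked, and still so for the second after the job is handed in, with the robot touching nothing.
It also fails if it takes over 51 s, if anything falls off the work surface, if the arm or the gripper's body presses on something with over 40 N, if the wrist force passes 120 N, or if a joint passes its speed limit or range.

## Working session

There is one attempt and no reset: what is moved stays moved. The work goes in short steps, Python scripts to look and compute and a shell command to move; the robot and the scene stay as the last step left them, time stands still between calls to the robot, and variables do not carry over. Pictures are saved under pics/ and viewed, and the job is handed in when it is done.

```bash
mkdir -p pics; ls; python3 - <<'E'
from workcell import robot
import cv2,numpy as np
s=robot.read_state();print(s)
for n in("scene","top"):
    f=robot.grab_frame(n);np.savez(n+"0.npz",**f)
    cv2.imwrite(f"pics/{n}0.png",cv2.resize(f["frame"][:,:,::-1],(800,600),interpolation=cv2.INTER_CUBIC))
    print(n,f["mtx"],f["R"],f["t"])
E
```

```text
pics
{'time_s': 0.0, 'qpos': array([-1.272605  ,  0.33289398, -0.06472646,  1.46099029,  0.0215608 ,
        1.34988565, -0.08853056]), 'qvel': array([-9.76450327e-04, -1.09545284e-03,  1.07449999e-03,  5.89813653e-05,
        1.07665216e-03, -3.33858273e-04, -4.06503463e-04]), 'joint_efforts': array([-8.23384113e-06, -6.25442576e+01,  4.92777850e-02, -3.91605377e+01,
        1.62252586e-02,  9.99654498e-03,  4.15585816e-05]), 'eef_pos': array([196.93238078, 592.76374399, 241.47878756]), 'tcp_rot': array([ 4.43340813e-04,  8.10959136e-01,  5.85102323e-01, -5.94885985e-04]), 'contact_force': array([ 0.30848419, -0.26273859, -0.12140522]), 'torque': array([-0.02815269, -0.06403566, -0.05956614]), 'grip_width': 85.58706285200607}
scene [[458.08003267   0.         255.48967661]
 [  0.         458.08003267 191.93578885]
 [  0.           0.           1.        ]] [[-0.56697859  0.82345359  0.02143492]
 [ 0.46577215  0.34194679 -0.81616708]
 [-0.67940532 -0.45276547 -0.57741826]] [ 296.79455981 -182.11186612 1684.53080561]
top [[438.6192764    0.         252.45292167]
 [  0.         438.6192764  198.70380345]
 [  0.           0.           1.        ]] [[-3.51276201e-03 -9.99726928e-01  2.31026045e-02]
 [-9.84748640e-01 -5.60407151e-04 -1.73982190e-01]
 [ 1.73947627e-01 -2.33614164e-02 -9.84477764e-01]] [ -19.40738986  561.50634294 1229.8299951 ]
```

View pics/top0.png

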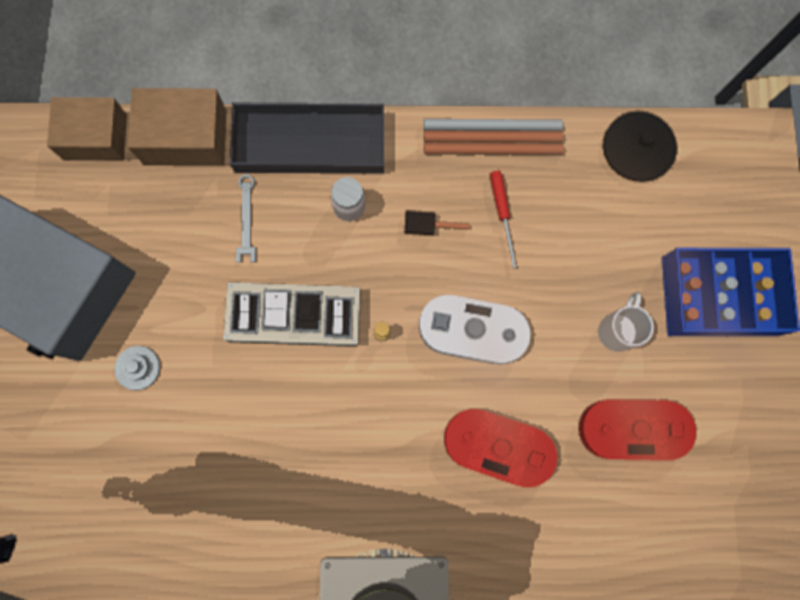

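View pics/scene0.png

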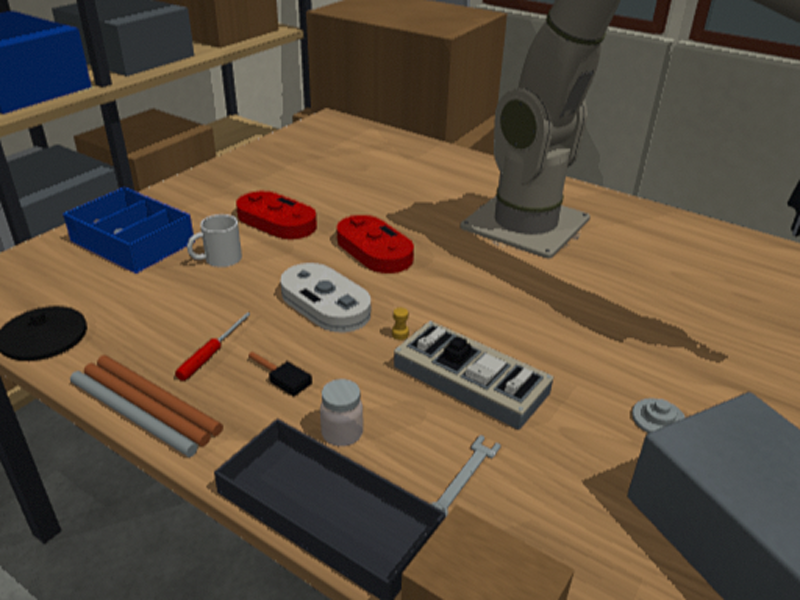

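```bash
python3 - <<'E'
import cv2,numpy as np
f=np.load("top0.npz")["frame"]
c=f[175:240,135:350,::-1]
cv2.imwrite("pics/c1.png",cv2.resize(c[:,:110],None,fx=7,fy=7,interpolation=cv2.INTER_CUBIC))
cv2.imwrite("pics/c2.png",cv2.resize(c[:,105:],None,fx=7,fy=7,interpolation=cv2.INTER_CUBIC))
E
```

```text
(no output)
```

View pics/c1.png

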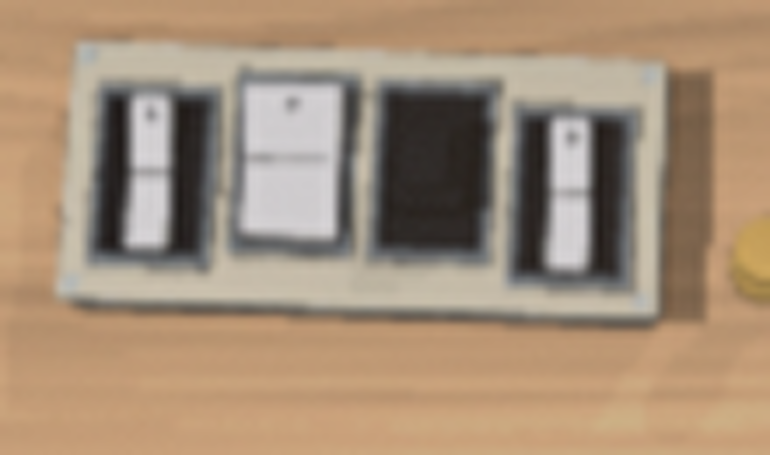

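View pics/c2.png

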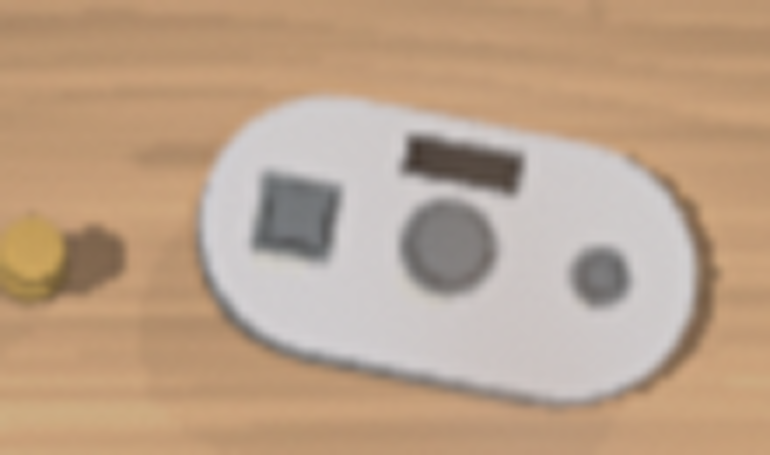

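```bash
cat > h.py <<'E'
import numpy as np
def px2w(f,u,v,z):
    K,R,t=f["mtx"],f["R"],f["t"]
    d=R.T@np.linalg.solve(K,[u,v,1.]);C=-R.T@t
    return C+d*(z-C[2])/d[2]
def dep(f,u,v):
    K,R,t=f["mtx"],f["R"],f["t"]
    Z=np.median(f["range_z"][int(round(v))-1:int(round(v))+2,int(round(u))-1:int(round(u))+2])
    return R.T@(np.linalg.solve(K,[u,v,1.])*Z-t)
def tool(s,p):
    from scipy.spatial.transform import Rotation as Ro
    q=s["tcp_rot"];r=Ro.from_quat([q[1],q[2],q[3],q[0]])
    tip=s["eef_pos"]+r.apply([0,0,11.]);return r.inv().apply(np.array(p)-tip)/10, r.as_matrix()
E
python3 - <<'E'
from h import *
from workcell import robot
f=np.load("top0.npz")
for n,x,y,z,o in [("cut",297,213,47,240),("start",448,246,46,240),("key",600,275,43,240),("press",292,105,55,135),("hinge",290,158,49,135),("slimL",151,113,55,135),("slimLhinge",151,171,50,135),("bTL",78,45,40,135),("bTR",665,65,40,135),("bBL",58,297,40,135),("bBR",658,318,40,135)]:
    u=o+x/7-.43;v=175+y/7-.43
    print(n,px2w(f,u,v,z).round(1),dep(f,u,v).round(1))
s=robot.read_state();print(tool(s,[0,0,0])[1].round(3))
g=np.load("scene0.npz")["frame"][165:275,170:365,::-1]
import cv2;cv2.imwrite("pics/s1.png",cv2.resize(g,None,fx=4,fy=4,interpolation=cv2.INTER_CUBIC))
E
```

```text
cut [ 543.3 -106.5   47. ] [ 543.1 -106.4   47.9]
start [ 529.5 -169.5   46. ] [ 529.5 -169.5   45.9]
key [ 517.7 -233.3   43. ] [ 517.7 -233.2   43.5]
press [587.3 200.9  55. ] [587.4 201.   54.7]
hinge [566.  202.1  49. ] [565.8 201.9  50.5]
slimL [583.9 259.   55. ] [583.7 258.9  55.6]
slimLhinge [560.4 259.2  50. ] [560.5 259.3  49.2]
bTL [615.9 293.5  40. ] [624.2 302.1   1.6]
bTR [607.6  47.   40. ] [615.6  48.1   2.5]
bBL [509.1 297.7  40. ] [514.1 306.2   2.4]
bBR [500.2  49.3  40. ] [505.   50.5   1.7]
[[ 0.315  0.949 -0.   ]
 [ 0.949 -0.315 -0.001]
 [-0.001  0.    -1.   ]]
```

View pics/s1.png

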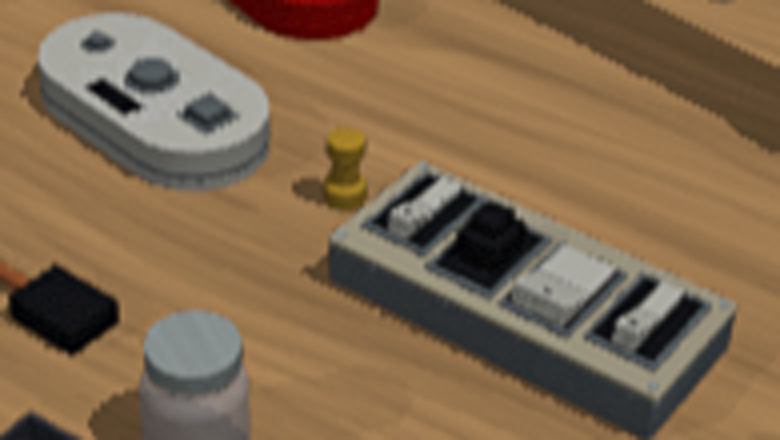

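```bash
python3 -m creep '[[-2.3,2.3,0,0,0,0],[-2.3,2.3,0,0,0,0],[-2.3,2.3,0,0,0,0],[-2.3,2.3,0,0,0,0],[-2.3,2.3,0,0,0,0],[-2.3,2.3,0,0,0,0],[-2.3,2.3,0,0,0,0],[-2.3,2.3,0,0,0,0],[-2.3,2.3,0,0,0,0],[-2.3,2.3,0,0,0,0],[-2.3,2.3,0,0,0,0],[-2.3,2.3,0,0,0,0]]' 0
python3 -m creep '[[-2.3,2.3,0,0,0,0],[-2.3,2.3,0,0,0,0],[-2.3,2.3,0,0,0,0],[-2.3,2.3,0,0,0,0],[-2.3,2.3,0,0,0,0],[-2.3,2.3,0.5,0,0,0],[-2.3,2.3,0.5,0,0,0],[-2.3,2.3,1,0,0,0],[-2.3,2.3,1,0,0,0],[-2.3,2.3,1,0,0,0],[0,0,1,0,0,-0.09],[0,0,0,0,0,-0.08]]' 0
python3 - <<'E'
from h import *
from workcell import robot
s=robot.read_state();print(s["time_s"],s["eef_pos"],s["contact_force"],s["grip_width"]);d,R=tool(s,[543.3,-106.5,47]);print(d.round(2),R.round(3))
E
```

```text
time_s: 1.1
eef_pos: [372.2, 242.5, 242.1]
tcp_rot: [-0.0, 0.811, 0.585, -0.0]
contact_force: [0.4, 0.9, 0.4]
grip_width: 0.4
time_s: 2.1
eef_pos: [516.9, -48.8, 190.0]
tcp_rot: [-0.001, 0.758, 0.652, -0.002]
contact_force: [-0.1, 0.9, 0.6]
grip_width: -0.1
2.1 [516.85651693 -48.81147369 190.03116237] [-0.12451545  0.87207122  0.56000472] -0.1218128301825423
[-5.28  3.52 13.2 ] [[ 0.15   0.989 -0.003]
 [ 0.989 -0.15  -0.001]
 [-0.002 -0.003 -1.   ]]
```

```bash
python3 -m creep '[[-1.3,0.9,1.5,0,0,0],[-1.3,0.9,1.5,0,0,0],[-1.3,0.9,1.5,0,0,0],[-1.4,0.8,1.5,0,0,0],[0,0,1.5,0,0,0],[0,0,1.5,0,0,0],[0,0,1.5,0,0,0],[0,0,0.5,0,0,0],[0,0,0,0,0,0],[0,0,0,0,0,0]]'
python3 - <<'E'
from h import *
from workcell import robot
import cv2
s=robot.read_state();print(s["time_s"],s["eef_pos"],s["contact_force"]);d,R=tool(s,[543.3,-106.5,47]);print(d.round(2))
a=robot.grab_frame("scene")["frame"][165:240,150:260,::-1];b=robot.grab_frame("top")["frame"][160:250,220:350,::-1];w=robot.grab_frame("wrist")["frame"][:,:,::-1]
r=lambda i:cv2.resize(i,(400,290),interpolation=cv2.INTER_CUBIC)
cv2.imwrite("pics/m1.png",np.vstack([np.hstack([r(a),r(b)]),np.hstack([r(w),r(w)*0])]))
E
```

```text
time_s: 2.93
eef_pos: [544.4, -104.3, 82.6]
tcp_rot: [-0.0, 0.758, 0.652, -0.0]
contact_force: [-0.1, 0.0, 0.1]
grip_width: 0.2
2.9333 [ 544.36170658 -104.28267142   82.58167893] [-0.09141283  0.00885853  0.08478111]
[-0.23 -0.07  2.46]
```

View pics/m1.png

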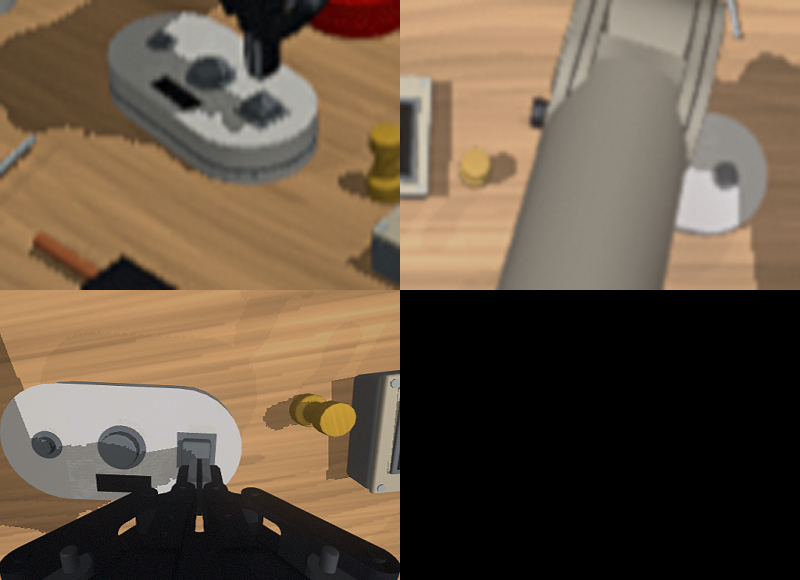

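```bash
python3 -m creep '[[-0.2,0,0.5,0,0,0],[0,0,0.5,0,0,0],[0,0,0.5,0,0,0],[0,0,0.3,0,0,0],[0,0,0.3,0,0,0],[0,0,0.2,0,0,0],[0,0,0.2,0,0,0],[0,0,0.2,0,0,0],[0,0,0.2,0,0,0],[0,0,0.1,0,0,0],[0,0,0,0,0,0]]'
```

```text
time_s: 4.0
eef_pos: [544.1, -106.2, 52.1]
tcp_rot: [0.0, 0.758, 0.652, 0.0]
contact_force: [0.6, -0.2, 0.6]
grip_width: -0.2
```

```bash
python3 -m creep '[[0,0,0.1,0,0,0],[0,0,0.1,0,0,0],[0,0,0,0,0,0]]'; python3 - <<'E'
from h import *
from workcell import robot
import cv2
a=robot.grab_frame("scene")["frame"][175:235,165:255,::-1];w=robot.grab_frame("wrist")["frame"][200:384,50:350,::-1]
r=lambda i:cv2.resize(i,(400,290),interpolation=cv2.INTER_CUBIC)
cv2.imwrite("pics/m2.png",np.hstack([r(a),r(w)]))
E
```

```text
time_s: 4.25
eef_pos: [544.3, -106.3, 51.1]
tcp_rot: [-0.0, 0.758, 0.652, 0.0]
contact_force: [-5.5, 1.3, 12.0]
grip_width: 0.1
```

View pics/m2.png

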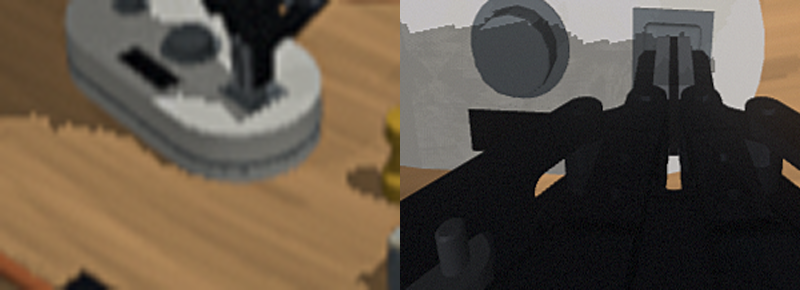

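```bash
python3 -m creep '[[0,0,0.06,0,0,0],[0,0,0,0,0,0]]';  python3 -m creep '[[0,0,-0.3,0,0,0],[0,0,-1,0,0,0],[0,0,-2,0,0,0],[0,0,-3,0,0,0],[3,0,-3,0,0,0],[3,0,-1,0,0,0],[3,0,0,0,0,0],[3,0,0,0,0,0],[3,0,0,0,0,0],[3,0,0,0,0,0],[3,0,0,0,0,-0.05],[3,0,0,0,0,-0.05]]'
python3 - <<'E'
from h import *
from workcell import robot
import cv2
s=robot.read_state();d,R=tool(s,[587.3,201,55]);print(d.round(2),R.round(3))
f=robot.grab_frame("top");np.savez("top1.npz",**f)
w=robot.grab_frame("wrist")["frame"][:,:,::-1]
r=lambda i:cv2.resize(i,(400,300),interpolation=cv2.INTER_CUBIC)
cv2.imwrite("pics/m3.png",np.vstack([cv2.resize(f["frame"][175:235,135:350,::-1],(800,223)),np.hstack([r(w),r(robot.grab_frame("scene")["frame"][165:255,150:285,::-1])])]))
E
```

```text
time_s: 4.52
eef_pos: [544.3, -106.3, 51.0]
tcp_rot: [-0.0, 0.758, 0.652, 0.0]
contact_force: [-9.0, 2.6, 18.6]
grip_width: 0.0
time_s: 5.52
eef_pos: [578.9, 132.6, 152.6]
tcp_rot: [0.0, 0.723, 0.691, 0.0]
contact_force: [1.8, 0.6, 0.4]
grip_width: -0.2
[6.87 0.52 8.66] [[ 0.046  0.999  0.001]
 [ 0.999 -0.046  0.   ]
 [ 0.     0.001 -1.   ]]
```

View pics/m3.png

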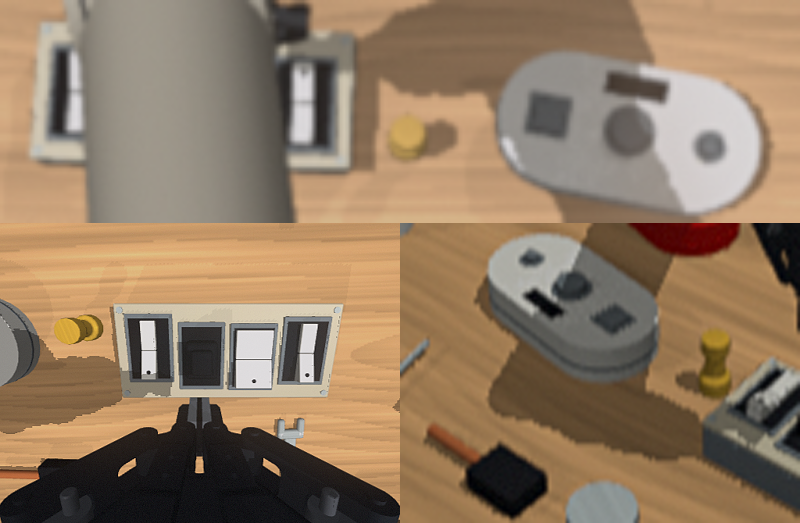

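```bash
python3 - <<'E'
from h import *
import cv2
f=np.load("top1.npz")
cv2.imwrite("pics/c3.png",cv2.resize(f["frame"][175:240,240:350,::-1],None,fx=7,fy=7,interpolation=cv2.INTER_CUBIC))
for n,u,v in [("cut",281.7,205),("pad",290,201),("start",303.6,209.7),("key",325.3,213.9)]: print(n,dep(f,u,v).round(1),dep(np.load("top0.npz"),u,v).round(1))
E
python3 -m creep '[[2.3,0.17,1,0,0,0],[2.3,0.17,1,0,0,0],[2.3,0.17,1,0,0,0],[0,0,1,0,0,0],[0,0,1,0,0,0],[0,0,1,0,0,0],[0,0,1,0,0,0],[0,0,0,0,0,0],[0,0,0,0,0,0]]'
python3 - <<'E'
from h import *
from workcell import robot
import cv2
s=robot.read_state();d,R=tool(s,[587.3,201,55]);print(d.round(2))
w=robot.grab_frame("wrist")["frame"][:,:,::-1]
r=lambda i:cv2.resize(i,(400,300),interpolation=cv2.INTER_CUBIC)
cv2.imwrite("pics/m4.png",np.hstack([r(w),r(robot.grab_frame("scene")["frame"][195:285,240:375,::-1])]))
E
```

```text
cut [ 544.6 -106.4   39.1] [ 543.1 -105.6   47.9]
pad [ 557.3 -131.6   34.3] [ 556.9 -131.3   36.8]
start [ 529.5 -169.5   46.5] [ 529.6 -169.6   46. ]
key [ 517.6 -233.3   43.3] [ 517.5 -233.3   43.4]
time_s: 6.42
eef_pos: [587.0, 198.2, 81.8]
tcp_rot: [-0.0, 0.725, 0.688, -0.001]
contact_force: [1.3, -0.6, 0.1]
grip_width: -0.0
[0.28 0.02 1.58]
```

View pics/m4.png

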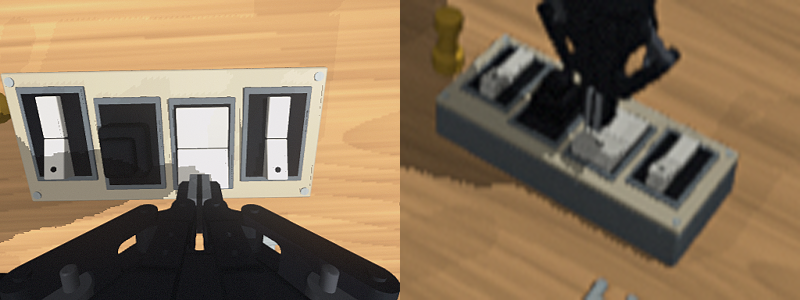

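View pics/c3.png

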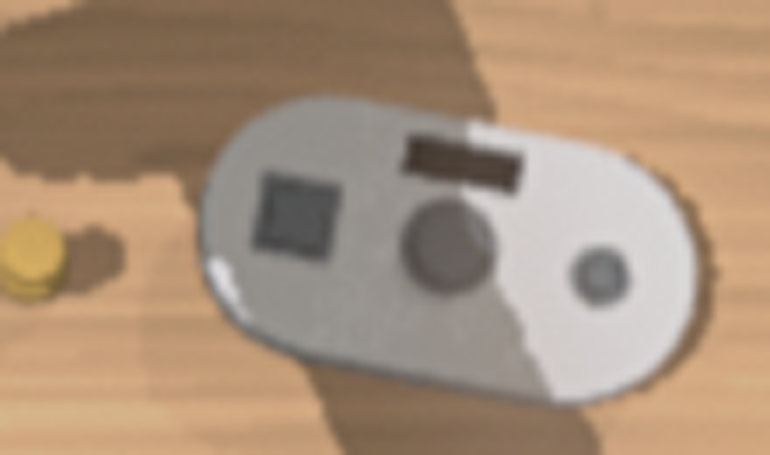

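```bash
python3 -m creep '[[0.28,0,0.5,0,0,0],[0,0,0.5,0,0,0],[0,0,0.2,0,0,0],[0,0,0.2,0,0,0],[0,0,0.2,0,0,0],[0,0,0.2,0,0,0],[0,0,0.2,0,0,0],[0,0,0.1,0,0,0],[0,0,0,0,0,0]]'
```

```text
time_s: 7.27
eef_pos: [587.5, 202.1, 61.1]
tcp_rot: [0.0, 0.725, 0.689, 0.0]
contact_force: [1.2, 0.8, 2.2]
grip_width: 0.1
```

```bash
python3 -m creep '[[0,0,0.1,0,0,0],[0,0,0.1,0,0,0],[0,0,0,0,0,0]]'
```

```text
time_s: 7.52
eef_pos: [587.5, 202.2, 60.1]
tcp_rot: [-0.0, 0.725, 0.689, 0.0]
contact_force: [-2.5, -0.6, 11.3]
grip_width: -0.0
```

```bash
python3 -m creep '[[0,0,0.07,0,0,0],[0,0,0,0,0,0]]'; python3 -m creep '[[0,0,-0.3,0,0,0],[0,0,-1,0,0,0],[0,0,-2,0,0,0],[0,0,-3,0,0,0],[-3,0,-3,0,0,0],[-3,0,-1,0,0,0],[-3,0,0,0,0,0],[-3,0,0,0,0,0],[-3,0,0,0,0,0],[-3,0,0,0,0,0],[-3,0,0,0,0,0.05],[-3,0,0,0,0,0.05]]'
python3 - <<'E'
from h import *
from workcell import robot
import cv2
s=robot.read_state();d,R=tool(s,[529.5,-169.5,46]);print(d.round(2),R.round(3))
f=robot.grab_frame("top");np.savez("top2.npz",**f)
f0=np.load("top0.npz")
u=135+292/7-.43
for y in (88,97,105,115,158,200,230): v=175+y/7-.43; print(y,dep(f,u,v).round(1),dep(f0,u,v).round(1))
w=robot.grab_frame("wrist")["frame"][:,:,::-1]
r=lambda i:cv2.resize(i,(400,300),interpolation=cv2.INTER_CUBIC)
cv2.imwrite("pics/m5.png",np.vstack([cv2.resize(f["frame"][175:235,135:350,::-1],(800,223)),np.hstack([r(w),r(robot.grab_frame("scene")["frame"][195:285,240:375,::-1])])]))
E
```

```text
time_s: 7.68
eef_pos: [587.6, 202.2, 60.1]
tcp_rot: [-0.0, 0.725, 0.689, 0.0]
contact_force: [-5.0, -0.9, 17.2]
grip_width: 0.1
time_s: 8.68
eef_pos: [573.0, -38.3, 161.1]
tcp_rot: [-0.0, 0.759, 0.651, -0.0]
contact_force: [0.9, -1.5, 1.0]
grip_width: -0.1
[-13.63  -2.29  10.41] [[ 0.152  0.988 -0.001]
 [ 0.988 -0.152  0.   ]
 [ 0.    -0.001 -1.   ]]
88 [596.2 202.5  46.3] [594.3 201.   55.9]
97 [592.  202.1  48.3] [590.5 200.9  55.8]
105 [588.4 201.8  49.3] [587.4 201.   54.7]
115 [584.4 201.9  48.2] [583.4 201.1  53.4]
158 [565.9 201.1  50. ] [565.8 201.   50.5]
200 [547.  199.6  57. ] [548.2 200.7  49.7]
230 [535.  199.7  53.9] [535.9 200.6  48. ]
```

View pics/m5.png

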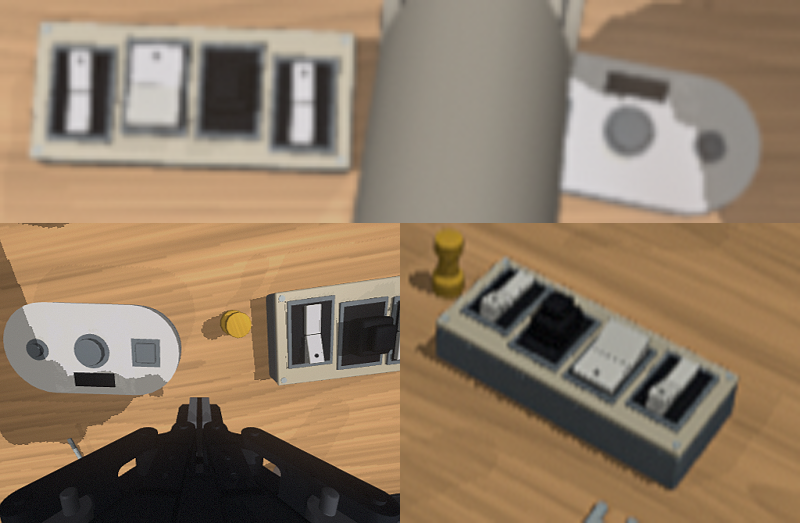

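```bash
python3 -m creep '[[-2.3,-0.4,0.5,0,0,0],[-2.3,-0.4,0.5,0,0,0],[-2.3,-0.4,1,0,0,0],[-2.3,-0.4,1,0,0,0],[-2.3,-0.4,1,0,0,0],[-2.1,-0.3,1,0,0,0],[0,0,1,0,0,0],[0,0,1,0,0,0],[0,0,1,0,0,0],[0,0,0.7,0,0,0],[0,0,0,0,0,0],[0,0,0,0,0,0]]'
python3 - <<'E'
from h import *
from workcell import robot
import cv2
s=robot.read_state();d,R=tool(s,[529.5,-169.5,46]);print(d.round(2))
w=robot.grab_frame("wrist")["frame"][:,:,::-1]
r=lambda i:cv2.resize(i,(400,300),interpolation=cv2.INTER_CUBIC)
cv2.imwrite("pics/m6.png",np.hstack([r(w),r(robot.grab_frame("scene")["frame"][165:255,150:285,::-1])]))
E
```

```text
time_s: 9.83
eef_pos: [530.6, -166.9, 73.6]
tcp_rot: [-0.0, 0.758, 0.652, -0.0]
contact_force: [-0.7, -0.5, -0.0]
grip_width: 0.0
[-0.27 -0.06  1.66]
```

View pics/m6.png

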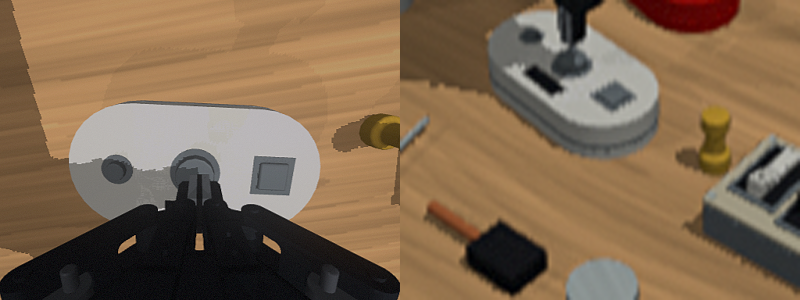

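```bash
python3 -m creep '[[-0.27,-0.05,0.5,0,0,0],[0,0,0.5,0,0,0],[0,0,0.3,0,0,0],[0,0,0.2,0,0,0],[0,0,0.2,0,0,0],[0,0,0.2,0,0,0],[0,0,0.2,0,0,0],[0,0,0.1,0,0,0],[0,0,0.1,0,0,0],[0,0,0,0,0,0]]'
```

```text
time_s: 10.77
eef_pos: [529.4, -170.5, 51.2]
tcp_rot: [-0.0, 0.758, 0.652, 0.0]
contact_force: [-3.8, 1.7, 6.1]
grip_width: 0.0
```

```bash
python3 -m creep '[[0,0,0.06,0,0,0],[0,0,0.06,0,0,0],[0,0,0,0,0,0],[0,0,0,0,0,0]]'
```

```text
time_s: 11.1
eef_pos: [529.5, -170.5, 50.9]
tcp_rot: [-0.0, 0.758, 0.652, 0.0]
contact_force: [-8.7, 3.2, 19.8]
grip_width: -0.3
```

Bottomed (19.8 N, at the 40 mm stop). Releasing straight up and clearing the view.

```bash
python3 -m creep '[[0,0,-0.3,0,0,0],[0,0,-0.5,0,0,0],[0,0,-1,0,0,0],[0,0,-2,0,0,0],[0,0,-3,0,0,0],[2,-0.5,-3,0,0,0],[3,-0.5,-1,0,0,0],[3,0,0,0,0,0],[3,0,0,0,0,0],[1,0,0,0,0,0],[0,0,0,0,0,0],[0,0,0,0,0,0]]'
python3 - <<'E'
from h import *
from workcell import robot
import cv2
f=robot.grab_frame("top");f0=np.load("top0.npz");f2=np.load("top2.npz")
for n,u,v in [("cut",281.7,205),("start",303.6,209.7),("key",325.3,213.9)]: print(n,dep(f,u,v).round(1),dep(f0,u,v).round(1))
for y in (97,105,115): print(dep(f,176.3,174.57+y/7).round(1))
for x in(151,571):print("slim",dep(f,134.6+x/7,174.6+(113 if x<200 else 137)/7).round(1),dep(f0,134.6+x/7,174.6+(113 if x<200 else 137)/7).round(1))
g=robot.grab_frame("scene")
cv2.imwrite("pics/m7.png",np.vstack([cv2.resize(f["frame"][175:235,135:350,::-1],(800,223)),cv2.resize(g["frame"][165:275,150:375,::-1],(736,360))[:, :736] if 0 else cv2.resize(g["frame"][165:275,150:375,::-1],(800,376))]))
E
```

```text
time_s: 12.1
eef_pos: [537.7, -50.5, 158.0]
tcp_rot: [0.0, 0.758, 0.652, 0.0]
contact_force: [-0.2, -0.8, -0.1]
grip_width: -0.4
cut [458.  -57.5 573.7] [ 543.1 -105.6   47.9]
start [ 529.4 -169.4   47.3] [ 529.6 -169.6   46. ]
key [ 517.6 -233.4   42.9] [ 517.5 -233.3   43.4]
[592.1 202.1  47.9]
[588.2 201.6  50.4]
[583.9 201.5  50.5]
slim [584.  259.2  53.6] [583.7 258.8  55.6]
slim [573.9  85.3  54.3] [573.3  85.   57.7]
```

View pics/m7.png

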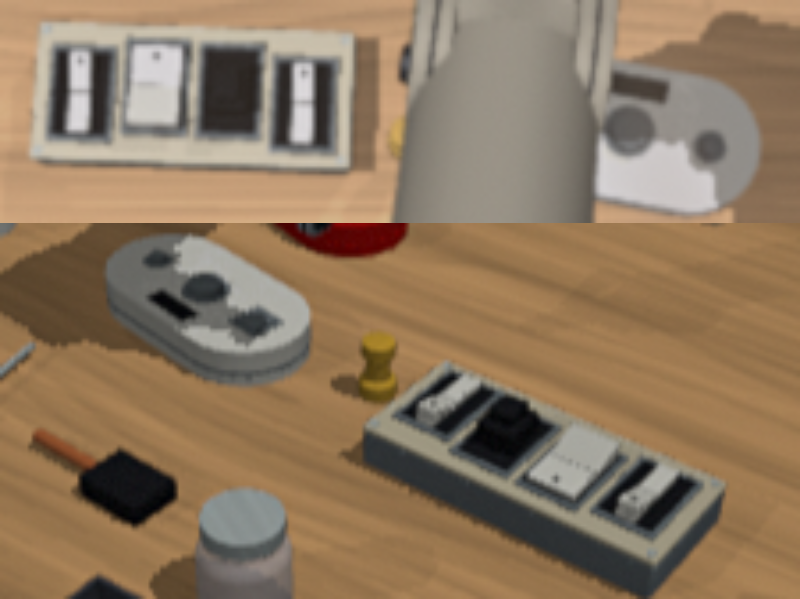

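```bash
python3 -c "
from workcell import robot
print(robot.sign_off())"
```

```text
the job is handed in; nothing more can be done
None
```

I did the three presses in the order asked, with closed fingers, and handed the job in with the clock at just over 12 s. The highest force reading I saw was about 20 N upward.

- **Cut-out button:** pressed until it stopped, at about 18.6 N. The depth image afterwards put its top at about 39 mm above the bench; I expected 40 mm fully in.
- **Mains rocker:** pressed until it stopped, at about 17 N. Its pressed half now reads level at about 48–50 mm; I expected 49 mm.
- **Start button:** pressed to its stop at 40 mm above the bench, then released. It reads about 47 mm, so it is back up.

In the last images the control unit had not moved (start button and key positions within about 0.2 mm) and the key was still up. The valve and board looked unmoved. Both slim rockers still looked raised, though they read 2–3 mm lower than at the start. I put that down to depth-image noise.

In the last overhead image the arm covered the cut-out button, so its final depth reading there was not usable. The last full measurement of it was before the mains press. The final scene image still showed it pushed in.

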